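Stand the slumped pack back up in the tote

ROBOT

A 6-joint arm with a two-finger parallel gripper is mounted at the origin on the work surface. World frame = base frame: x ahead of the robot, y to its left, z up, the work surface at z = 0. Lengths are in mm, angles in rad, forces in N, time in s.
With the tool pointing down it reaches from about 350 to 775 mm from the base axis. Payload 7.3 kg.
Tool frame: the origin (TCP) lies on the front face of the gripper's body, between the roots of the fingers; the fingertips stand 66 mm ahead of it and the grasp point (between the pads) lies 47 mm ahead of it (bot.tip_extent is the distance from the TCP to the fingertips, in mm); z points along the fingers, y is the line along which they close (so a half turn about z gives the same grasp; the last joint's range is limited). The gripper opens to 92 mm and grips with 3 to 60 N. Pads are 19 mm wide; open, the fingers measure 130 mm over their backs; the gripper's body (75 mm by 190 mm) begins 47 mm behind the grasp point.
Start: joints at [0.976, 0.342, 1.524, -0, 1.275, -0.146], TCP at [227.775, 473.03, 292.241] pointing down, gripper open.
Joint ranges: [-2.53, 2.53], [-0.77, 2.02], [0.04, 2.7], [-1, 4.14], [0.28, 2.66], [-3.11, 3.11]. Speed limits (rad/s): [2.57, 2.57, 3.14, 3.14, 3.14, 3.14].

INTERFACE

Orientations are given as [roll, pitch, yaw] about the fixed x, y, z axes, in that order (R = Rz(yaw) Ry(pitch) Rx(roll)).
In Python, from plant import readout, viewer, order, bot gives the robot as it stands.
- The arm moves only by the shell command python3 -m creep 'ROWS'. ROWS is text: rows parted by semicolons, each of 7 numbers parted by spaces: the shift along the world's x, y, z in m, then the turn, a rotation vector about the world's x, y, z in rad, then the opening in per cent of the stroke, from 0 (shut) to 100 (fully open). A call has 1 to 8 rows; each row shifts and turns the commanded pose from where the row before left it; what a row does not reach is not made up. A row lasts 1/12 s, in which the tool goes at most 41.7 mm and 7.16 degrees, less where a joint would pass 70% of its speed; a pose out of reach is approached as far as the arm can. A call is refused whole if a number of a shift passes 0.0417 or a number of a turn 0.125, either way. A call with a gripper value outside its range is refused whole. The fingers move at their own pace and stop on an object; the grip force is fixed at half the most. Time passes only in rows, so rows that do not move let the fingers close. It gives the time, the measured TCP pose, the force, the opening and the grip force at its end, in the units of the state.
- readout.get_obs(): the state, without advancing time (a new reading comes with each control period).
- viewer.capture(name): name is "side" or "top"; returns the picture (420x560x3 uint8, red, green, blue); there is no depth.
- viewer.camera_info(name): a dict with "fx", "fy", "cx", "cy" (pixels), "D" ([k1, k2, p1, p2, k3] as OpenCV has them; the pictures are not rectified), "origin" and "rotation" of the camera in the world. Camera axes: x right, y up, looking along -z (the intrinsics and any distortion apply to the point x, -y, -z); pixel columns grow to the right and rows downward; lengths in mm; the calibration is good to about 2 mm. A picture is of the moment at which its call begins. camera_info takes no time and is no camera call.
- order.close_job(): hands the job in; it is judged then, once.
The state is a dict: "time": time; "joint_positions": joint angles; "dq": joint speeds; "tau": joint torques, N m; "tool_pos": TCP position; "tcp_rot": TCP orientation; "contact_force": force on the tool from outside, world axes, zero at the start; "moment": the same for the moment, N m; "grip_width": finger opening in mm; "finger_force": force on a finger pad.
Only numpy, scipy, OpenCV 4.12 (cv2) and the standard library are available. Lean on these libraries where they do the work, as an engineer would, in place of code of your own. Each camera call takes 0.05 s, during which the arm holds its last target. There are 200 camera calls.

TASK

One pack in the tote has slumped against the end wall and blocks the space for the next one. Without grasping or lifting it, push it back upright with your fingertips and close it up, so that it stands flat and snug against the row; be gentle and do not topple or shove the row. Leave the tote and the other things on the bench where they are.

Things in the scene. Friction and masses are not known exactly. Their poses are not given: they have to be found in the camera images.
- tote: blue open plastic tote standing loose on the bench, 1.3 kg empty, outside 400 mm long (its x), 300 wide (its y), 90 high; inside 380 x 280 mm, floor 5 mm thick, walls 4 mm with a lip outside the rim. Origin: centre of its underside, z up. The row stands against its -x end wall, the slumped pack leans on its +x end wall
- tote_end (a point): point on the tote: middle of the +x end wall's inner top edge, 190 mm from the tote's origin along x and 90 mm up. The slumped pack leans on this edge; its foot is 60 mm from this wall, its top sticks out 26 mm past this edge, with its outer top edge 128 mm and its highest edge 157 mm above the bench
- slumped: the slumped pack: closed kraft board box with a white paper band, 50 mm thick (its x), 240 wide (y), 150 tall (z), about 0.5 kg. Origin: centre of its 50 x 240 underside. Now leans 0.61 rad to the tote's +x, on its lower +x edge. Tipped up on that edge it stands 17 mm short of the row; within 0.3 rad of upright it settles upright by itself
- row1: pack 1 of the upright row of five, counted from the tote's -x end wall; box, size, axes and origin as the slumped pack's, x along the tote's x
- row2: pack 2 of the upright row of five, counted from the tote's -x end wall; box, size, axes and origin as the slumped pack's, x along the tote's x
- row3: pack 3 of the upright row of five, counted from the tote's -x end wall; box, size, axes and origin as the slumped pack's, x along the tote's x
- row4: pack 4 of the upright row of five, counted from the tote's -x end wall; box, size, axes and origin as the slumped pack's, x along the tote's x
- row5: pack 5 of the upright row of five, counted from the tote's -x end wall; box, size, axes and origin as the slumped pack's, x along the tote's x; the one to close up against: its broad +x face is 25 mm from its origin
- next_pack: the next pack, same box, lying flat on the bench outside the tote, 50 mm high; origin at the centre of its underside as it lies, x along its 150 mm side, y along its 240 mm side. To be left alone
- tape_gun: hand tape dispenser lying on its side on the bench, about 170 x 190 mm and 56 mm high; origin under the centre of its 96 mm tape roll. To be left alone
- tape_roll: spare roll of brown tape lying flat on the bench, 104 mm across, 48 mm high; origin at the centre of its underside. To be left alone
- marker: marker pen lying on the bench, 131 mm long (its x), 18 mm thick; origin at the middle of its underside. To be left alone
There are look-alikes about, which are no part of the job. Leave any turquoise look-alike of the slumped alone.

How it is judged:
By the outcome, as a careful person would: the job done as asked, in the order asked, and still so for the second after the job is handed in, with the robot touching nothing.
It also fails if it takes over 40 s, if anything falls off the work surface, if the arm or the gripper's body presses on something with over 40 N, if the wrist force passes 120 N, or if a joint passes its speed limit or range.

## Working session

There is one attempt and no reset: what is moved stays moved. The work goes in short steps, Python scripts to look and compute and a shell command to move; the robot and the scene stay as the last step left them, time stands still between calls to the robot, and variables do not carry over. Pictures are saved under pics/ and viewed, at most 10 in all, crops included, and the job is handed in when it is done.

```bash
mkdir -p pics
python3 - <<'E'
from plant import readout, viewer
import cv2
for n in("top","side"):
    cv2.imwrite(f"pics/{n}0.png",viewer.capture(n)[:,:,::-1]); print(viewer.camera_info(n))
print(readout.get_obs())
E
```

```text
{'fx': 395.57353490208726, 'fy': 395.57353490208726, 'cx': 277.35030579602875, 'cy': 213.06536350248487, 'D': array([-0.05218354,  0.        ,  0.        ,  0.        ,  0.        ]), 'origin': array([ 283.3392328 ,   14.13164476, 1420.84209646]), 'rotation': array([ 0.18818856, -0.0067413 , -1.5449859 ])}
{'fx': 462.35364062830104, 'fy': 462.35364062830104, 'cx': 275.18372543643744, 'cy': 209.0878080380474, 'D': array([-0.1252618,  0.       ,  0.       ,  0.       ,  0.       ]), 'origin': array([ 216.32641888, 1475.96806907,  971.23078074]), 'rotation': array([ 1.04223876,  0.00343761, -2.92964976])}
{'time': 0.1, 'joint_positions': array([ 9.76023389e-01,  3.42623305e-01,  1.52489564e+00,  7.02306573e-06,
        1.27541133e+00, -1.46000620e-01]), 'dq': array([-8.03169669e-05,  2.52506754e-04, -3.44609866e-03, -1.11452239e-07,
        8.03254889e-04,  6.13271713e-04]), 'tau': array([ 1.91041931e-03, -4.32007813e+01, -2.44693136e+01,  7.19409669e-02,
        5.26517385e-02,  3.50970559e-07]), 'tool_pos': array([227.60323735, 472.80055775, 291.63886798]), 'tcp_rot': array([-3.14027024e+00, -2.01245030e-04,  2.69281815e+00]), 'contact_force': array([-0.62310099, -0.10548356, -0.732325  ]), 'moment': array([ 0.04971268, -0.00129322, -0.03624807]), 'finger_force': 0.0, 'grip_width': 91.38698373181983}
```

View pics/top0.png

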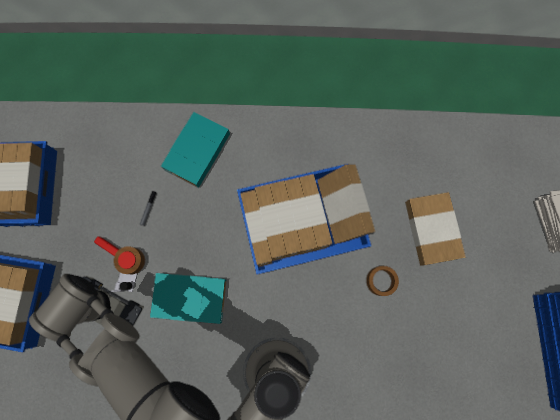

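View pics/side0.png

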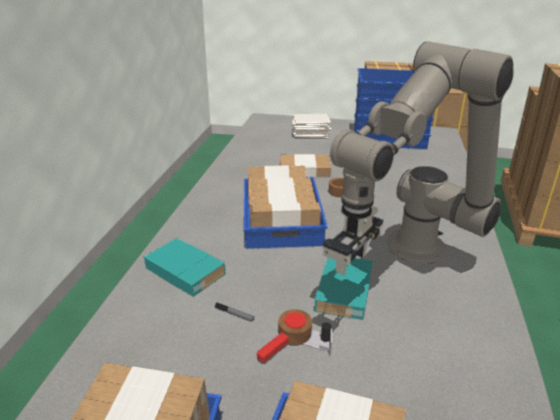

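The top view shows the tote at about (305,218), with its row on the left (rows 1–5, x 245–330) and the slumped pack at (345,205) on the right, leaning right. The other candidates are the totes at the left edge (20,180) and (15,300), which have no slumped pack, and the turquoise boxes at (196,150) and (190,298), which are look-alikes. The centre tote fits the description. I'll confirm it in an enlarged crop.

```bash
cat > h.py <<'E'
import numpy as np, cv2
from scipy.spatial.transform import Rotation as Ro
from plant import viewer
def cam(n):
    c=viewer.camera_info(n); K=np.array([[c['fx'],0,c['cx']],[0,c['fy'],c['cy']],[0,0,1]])
    R=Ro.from_euler('xyz',c['rotation']).as_matrix()@np.diag([1,-1,-1.]); return K,c['D'],R,c['origin']
def proj(n,P):
    K,D,R,o=cam(n); Q=(np.asarray(P,float).reshape(-1,3)-o)@R
    return cv2.projectPoints(Q,np.zeros(3),np.zeros(3),K,D)[0].reshape(-1,2)
def unproj(n,uv,z):
    K,D,R,o=cam(n); q=cv2.undistortPoints(np.array(uv,float).reshape(-1,1,2),K,D).reshape(-1,2)
    d=np.c_[q,np.ones(len(q))]@R.T; return o+d*((z-o[2])/d[:,2])[:,None]
def crop(n,x,y,w,h,s,f):
    im=viewer.capture(n)[y:y+h,x:x+w,::-1]; cv2.imwrite(f,cv2.resize(im,None,fx=s,fy=s,interpolation=cv2.INTER_CUBIC))
E
python3 -c "
from h import *
crop('top',230,155,150,125,5,'pics/c1.png')"
```

```text
(no output)
```

View pics/c1.png

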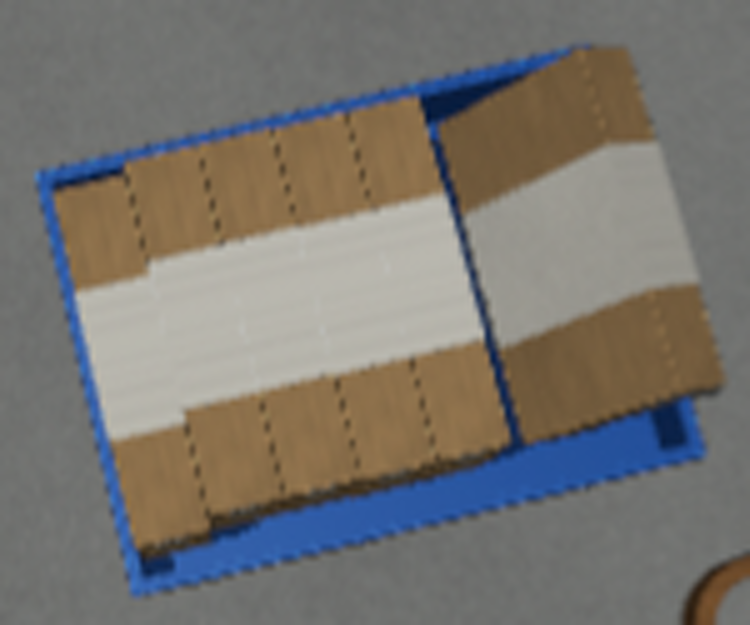

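Run:
```python
from h import *
c=lambda L:[(x/5+230-.4,y/5+155-.4) for x,y in L]
print("row corners z155 (r1 TL, r2 TL, r5 TR, r5 BR, r2 BL, r1 BL)\n",unproj('top',c([(55,195),(127,165),(420,97),(515,447),(210,527),(140,555)]),155).round(1))
print("rim z90/",unproj('top',c([(38,175),(135,595),(703,455)]),90).round(1))
print("base z0/",unproj('top',c([(135,595),(703,455)]),0).round(1))
print("pack hi edge z157\n",unproj('top',c([(580,50),(665,375)]),157).round(1), "outer top z128\n",unproj('top',c([(627,47),(722,388)]),128).round(1))
```

```text
row corners z155 (r1 TL, r2 TL, r5 TR, r5 BR, r2 BL, r1 BL)
 [[ 586.4  134.3  155. ]
 [ 608.    87.7  155. ]
 [ 660.  -105.3  155. ]
 [ 428.1 -168.5  155. ]
 [ 371.8   26.2  155. ]
 [ 352.9   70.2  155. ]]
rim z90/ [[ 615.9  152.9   90. ]
 [ 329.9   75.5   90. ]
 [ 433.3 -305.7   90. ]]
base z0/ [[ 333.    79.7    0. ]
 [ 443.4 -327.3    0. ]]
pack hi edge z157
 [[ 695.2 -211.9  157. ]
 [ 477.1 -265.7  157. ]] outer top z128
 [[ 707.8 -249.5  128. ]
 [ 473.9 -310.   128. ]]
```

The crop confirms it: row1–5 are upright, with the row5 face edge running (420,97)–(515,447). The slumped kraft pack leans right over the end wall, with its outer top edge at (627,47)–(722,388).

From the rim and row measurements:
- **Tote:** centre about (524.6,-76.4), +x axis e=(0.263,-0.965), y axis f=(0.965,0.263).
- **row5 face:** about 63 mm along e, which agrees with the description.

The plan is to set the open fingers across the tote's y, tilt the tool 0.45 rad outward and approach beyond the end wall. First comes the traverse.

```bash
python3 -m creep '.0145 -.0315 .002 0 0 -.107 100;.0145 -.0315 .002 0 0 -.107 100;.0145 -.0315 .002 0 0 -.107 100;.0145 -.0315 .002 0 0 -.107 100;.0145 -.0315 .002 0 0 -.107 100;.0145 -.0315 0 0 0 -.107 100;.0145 -.0315 0 0 0 -.107 100;.0145 -.0315 0 0 0 -.107 100'
python3 -m creep '.0145 -.0315 0 0 0 0 100;.0145 -.0315 0 0 0 0 100;.0145 -.0315 0 0 0 0 100;.0145 -.0315 0 0 0 0 100;.0145 -.0315 0 0 0 0 100;.0145 -.0315 0 0 0 0 100;.0145 -.0315 0 0 0 0 100;.0145 -.0315 0 0 0 0 100'
python3 -m creep '.0145 -.0315 0 0 0 0 100;.0145 -.0315 0 0 0 0 100;.0145 -.0315 0 0 0 0 100;.0145 -.0315 0 0 0 0 100;.0145 -.0315 0 0 0 0 100;.0145 -.0315 0 0 0 0 100;.0145 -.0315 0 0 0 0 100;.0145 -.0315 0 0 0 0 100'
```

```text
time: 0.82
tool_pos: [344.0, 219.5, 302.2]
tcp_rot: [3.141, -0.0, 1.832]
contact_force: [0.7, 0.7, -0.2]
grip_width: 91.7
finger_force: 0.0
time: 1.48
tool_pos: [460.0, -32.7, 302.1]
tcp_rot: [-3.142, -0.0, 1.837]
contact_force: [-0.1, -0.2, 0.6]
grip_width: 91.5
finger_force: 0.0
time: 2.15
tool_pos: [576.1, -284.6, 301.8]
tcp_rot: [-3.141, -0.001, 1.837]
contact_force: [-0.1, 0.2, 0.0]
grip_width: 91.8
finger_force: 0.0
```

```bash
python3 -m creep '.015 -.031 0 0 0 0 100;.015 -.032 0 0 0 0 100;0 0 -.01 .087 .024 0 100;0 0 -.01 .087 .024 0 100;0 0 -.01 .087 .024 0 100;0 0 -.01 .087 .024 0 100;0 0 -.01 .087 .024 0 100;0 0 0 0 0 0 100'
python3 -c "
from h import *
from plant import readout
o=readout.get_obs(); R=Ro.from_euler('xyz',o['tcp_rot']).as_matrix()
print(o['tool_pos'].round(1),R.round(3).tolist(),o['joint_positions'].round(2))
c=np.array([524.6,-76.4,0]);e=np.array([.263,-.965,0]);f=np.array([.965,.263,0])
for s in (-1,1):
  for q in (-9.5,9.5):
    C=o['tool_pos']+R@np.array([q,s*56,66]);print(q,s,((C-c)@e).round(1),((C-c)@f).round(1),C[2].round(1))
crop('side',180,110,240,180,3.3,'pics/s1.png')"
```

```text
time: 2.82
tool_pos: [604.6, -347.5, 246.3]
tcp_rot: [-3.134, -0.461, 1.831]
contact_force: [0.2, -0.7, -2.3]
grip_width: 92.1
finger_force: 0.0
[ 604.6 -347.5  246.3] [[-0.231, 0.965, -0.122], [0.865, 0.261, 0.428], [0.445, -0.007, -0.895]] [-0.72  0.91  0.69  0.26  1.92 -0.94]
-9.5 -1 261.6 -50.5 183.3
9.5 -1 244.6 -50.4 191.8
-9.5 1 261.9 61.6 182.6
9.5 1 244.9 61.6 191.0
```

View pics/s1.png

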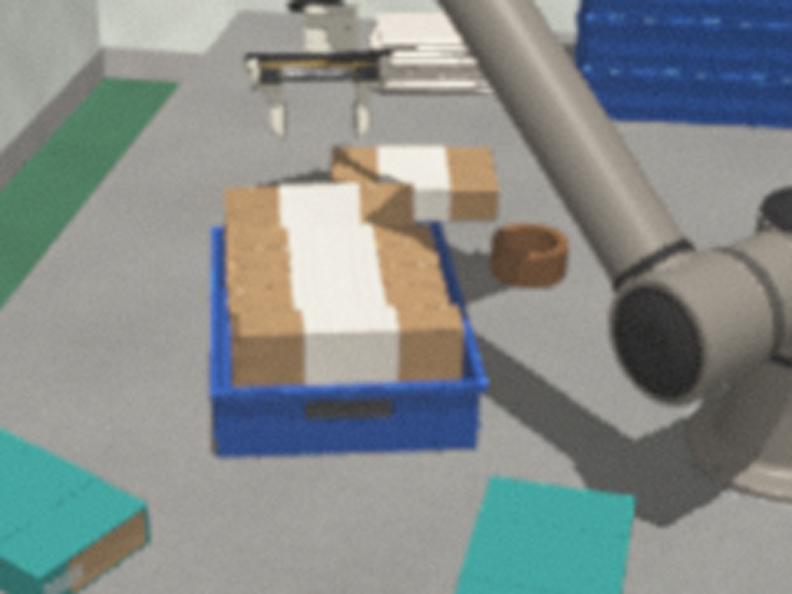

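The side crop shows both fingers, (277,115) and (362,115) in the crop, above and beyond the slumped pack, across its width and clear of everything. The contact corners are at tote x≈245 and z≈191. Next I lower by 79 mm and push gently along -e.

```bash
python3 -m creep '0 0 -.026 0 0 0 100;0 0 -.026 0 0 0 100;0 0 -.026 0 0 0 100;-.0026 .0097 0 0 0 0 100;-.0026 .0097 0 0 0 0 100;-.0013 .0048 0 0 0 0 100;-.0013 .0048 0 0 0 0 100;0 0 0 0 0 0 100'
python3 -m creep '-.0013 .0048 0 0 0 0 100;-.0013 .0048 0 0 0 0 100;-.0013 .0048 0 0 0 0 100;-.0013 .0048 0 0 0 0 100;-.0013 .0048 0 0 0 0 100;0 0 0 0 0 0 100'
```

```text
time: 3.53
tool_pos: [598.4, -316.1, 176.0]
tcp_rot: [3.141, -0.448, 1.839]
contact_force: [0.8, -0.1, -0.1]
grip_width: 91.6
finger_force: 0.1
time: 4.03
tool_pos: [591.3, -291.8, 174.3]
tcp_rot: [-3.14, -0.452, 1.837]
contact_force: [-0.9, 0.6, -0.5]
grip_width: 91.6
finger_force: 0.0
```

```bash
python3 -c "
from h import *
crop('side',200,100,160,120,5,'pics/s2.png')"
```

```text
(no output)
```

View pics/s2.png

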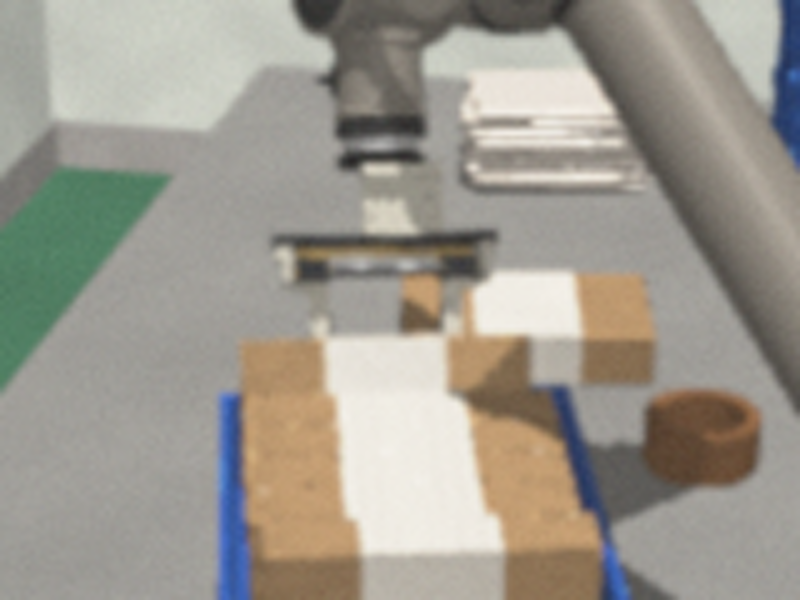

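The side crop shows both fingertips, (320,325) and (452,325), behind the pack's top edge and pushing evenly. The contact force is tiny. I'll continue slowly.

```bash
python3 -m creep '-.001 .0038 0 0 0 0 100;-.001 .0038 0 0 0 0 100;-.001 .0038 0 0 0 0 100;-.001 .0038 0 0 0 0 100;0 0 0 0 0 0 100'
python3 -m creep '-.001 .0038 0 0 0 0 100;-.001 .0038 0 0 0 0 100;0 0 0 0 0 0 100;-.001 .0029 0 0 0 0 100;-.0005 .0019 0 0 0 0 100;-.0005 .0019 0 0 0 0 100;0 0 0 0 0 0 100;0 0 0 0 0 0 100'
python3 -c "
from h import *
crop('top',230,145,150,125,5,'pics/c2.png')"
```

```text
time: 4.5
tool_pos: [587.4, -276.8, 174.3]
tcp_rot: [-3.14, -0.452, 1.837]
contact_force: [0.1, -0.3, -0.7]
grip_width: 92.2
finger_force: 0.0
time: 5.17
tool_pos: [583.5, -263.4, 174.3]
tcp_rot: [-3.14, -0.451, 1.837]
contact_force: [-0.3, -0.5, -0.3]
grip_width: 92.2
finger_force: 0.0
```

View pics/c2.png

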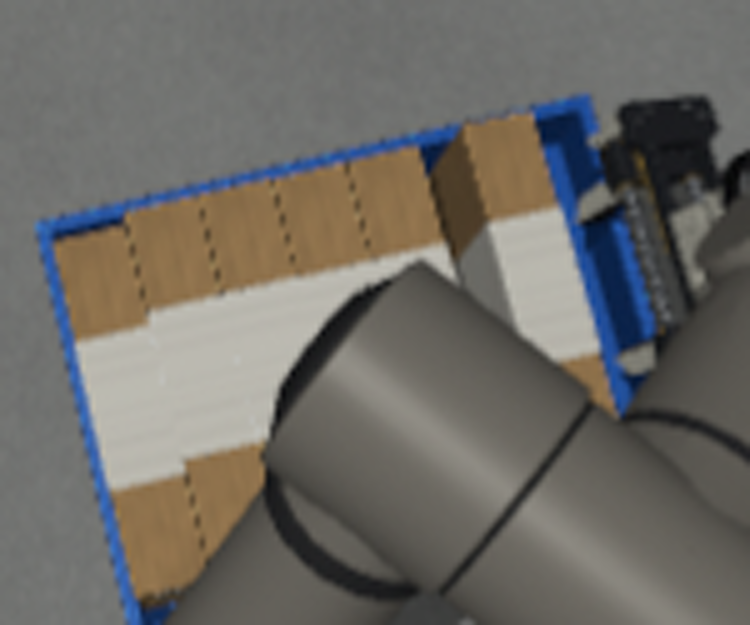

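The pack has stood up by itself: its top, crop (465,130)–(535,115), has the same width as the row packs. A gap to row5 is left at (440,150). Next I measure the gap.

Run:
```python
from h import *
from plant import readout
cc=lambda L:[(x/5+230-.4,y/5+145-.4) for x,y in L]
c=np.array([524.6,-76.4,0]);e=np.array([.263,-.965,0]);f=np.array([.965,.263,0])
for P in unproj('top',cc([(420,147),(465,127),(535,113),(622,412),(593,340)]),155): print(((P-c)@e).round(1),((P-c)@f).round(1))
o=readout.get_obs(); R=Ro.from_euler('xyz',o['tcp_rot']).as_matrix()
for s in(-1,1):
    C=o['tool_pos']+R@[9.5,s*56,66]; print('C',(C-c)@e,(C-c)@f,C[2])
for a,b in((-37.5,0),(37.5,0)):
    C=o['tool_pos']+R@[a,b,0]; print('body',(C-c)@e,C[2])
```

```text
63.5 123.1
96.2 129.4
144.4 127.8
145.7 -80.5
140.2 -30.2
C 158.75828900704755 -48.478792341581844 119.07045469345037
C 158.739223285872 63.54317898190013 118.92936799492935
body 229.83392363210004 157.90859118387516
body 162.32267547544689 190.6045472621053
```

```bash
python3 -m creep '0 0 0 0 0 0 100;0 0 0 0 0 0 100;0 0 -.01 0 0 0 100;0 0 -.01 0 0 0 100;0 0 -.01 0 0 0 100;0 0 -.01 0 0 0 100;0 0 -.01 0 0 0 100;0 0 0 0 0 0 100'
python3 -c "
from h import *
crop('top',230,145,150,125,5,'pics/c3.png')"
```

```text
time: 5.88
tool_pos: [582.9, -261.2, 123.0]
tcp_rot: [-3.139, -0.458, 1.837]
contact_force: [-1.6, 8.9, 1.0]
grip_width: 91.8
finger_force: 4.2
```

View pics/c3.png

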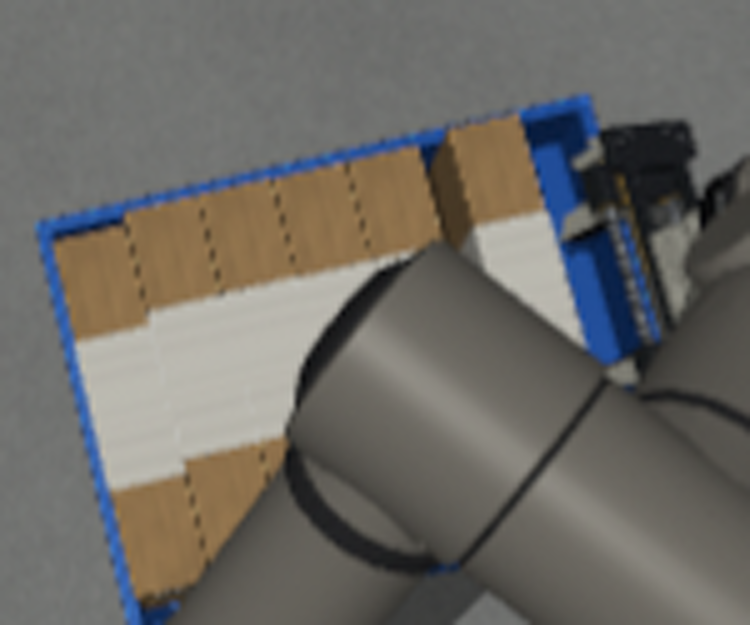

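The pack has now settled upright, with its inner top edge at (447,133) and outer at (520,115) in the crop. The 9 N reading is the slanted finger backs touching the end wall's inner edge, so I move off it towards the pack straight away.

```bash
python3 -m creep '-.0013 .0048 0 0 0 0 100;-.0013 .0048 0 0 0 0 100;-.0005 .0019 -.002 0 0 0 100;-.0005 .0019 -.002 0 0 0 100;0 0 0 0 0 0 100'
python3 -m creep '-.0005 .0019 0 0 0 0 100;-.0005 .0019 0 0 0 0 100;-.0005 .0019 0 0 0 0 100;-.0005 .0019 0 0 0 0 100;0 0 0 0 0 0 100'
python3 -c "
from h import *
from plant import readout
o=readout.get_obs(); R=Ro.from_euler('xyz',o['tcp_rot']).as_matrix()
c=np.array([524.6,-76.4,0]);e=np.array([.263,-.965,0])
for s in(-1,1):
    C=o['tool_pos']+R@[9.5,s*56,66]; print('C',(C-c)@e,C[2])
cc=lambda L:[(x/5+230-.4,y/5+145-.4) for x,y in L]
print((unproj('top',cc([(447,133),(520,115),(598,360)]),155)-c)@e)
"
```

```text
time: 6.35
tool_pos: [579.6, -249.6, 119.7]
tcp_rot: [-3.14, -0.452, 1.836]
contact_force: [0.2, -0.3, -0.4]
grip_width: 91.9
finger_force: 0.0
time: 6.77
tool_pos: [577.8, -242.1, 120.3]
tcp_rot: [-3.14, -0.451, 1.837]
contact_force: [-0.8, 0.3, 0.4]
grip_width: 91.7
finger_force: 0.0
C 136.59281285822252 65.16096493484234
C 136.54824348394843 65.01383538318257
[ 83.46436826 134.20784414 139.80652825]
```

```bash
python3 -m creep '-.0005 .0019 0 0 0 0 100;-.0005 .0019 0 0 0 0 100;-.0005 .0019 -.001 0 0 0 100;-.0005 .0019 -.001 0 0 0 100;-.0005 .0019 -.001 0 0 0 100;-.0005 .0019 -.001 0 0 0 100'
python3 -m creep '-.0005 .0019 0 0 0 0 100;-.0005 .0019 0 0 0 0 100;-.0005 .0019 0 0 0 0 100;0 0 0 0 0 0 100'
python3 -m creep '-.0003 .001 0 0 0 0 100;-.0003 .001 0 0 0 0 100;0 0 0 0 0 0 100'
python3 -c "
from h import *
from plant import readout
o=readout.get_obs(); R=Ro.from_euler('xyz',o['tcp_rot']).as_matrix()
c=np.array([524.6,-76.4,0]);e=np.array([.263,-.965,0])
for s in(-1,1):
    C=o['tool_pos']+R@[9.5,s*56,66]; print('C',(C-c)@e,C[2])
crop('top',230,145,150,125,5,'pics/c4.png')
"
```

```text
time: 7.27
tool_pos: [575.6, -232.7, 117.3]
tcp_rot: [3.141, -0.446, 1.837]
contact_force: [1.6, -6.7, 7.1]
grip_width: 91.7
finger_force: 3.8
time: 7.6
tool_pos: [574.2, -227.2, 117.4]
tcp_rot: [3.14, -0.446, 1.837]
contact_force: [1.0, -7.6, 4.3]
grip_width: 91.8
finger_force: 3.9
time: 7.85
tool_pos: [573.8, -225.7, 117.1]
tcp_rot: [3.14, -0.445, 1.837]
contact_force: [1.9, -7.5, 2.3]
grip_width: 91.6
finger_force: 4.5
C 119.95026772223508 61.55297286400878
C 120.06549117840505 61.709933414115426
```

View pics/c4.png

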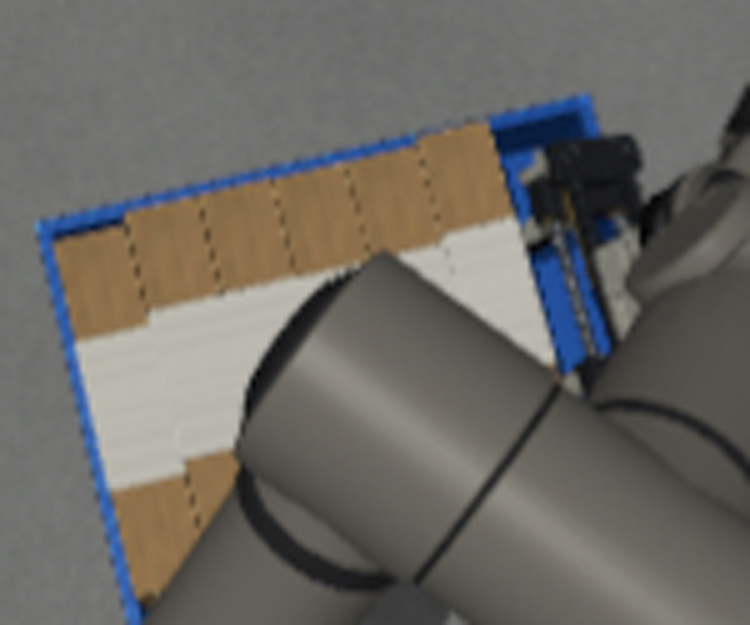

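The top edge is now closed against row5: the seam at (425,160) is as thin as the others. The foot may lag, so I keep pushing low in 1 mm steps and watch the force.

```bash
python3 -c "
from h import *
c=np.array([524.6,-76.4,0]);e=np.array([.263,-.965,0])
cc=lambda L:[(x/5+230-.4,y/5+145-.4) for x,y in L]
print((unproj('top',cc([(415,147),(418,133),(490,122),(557,368)]),155)-c)@e)"
python3 -m creep '-.0003 .001 0 0 0 0 100;-.0003 .001 0 0 0 0 100;0 0 0 0 0 0 100'
python3 -m creep '-.0003 .001 0 0 0 0 100;-.0003 .001 0 0 0 0 100;0 0 0 0 0 0 100'
```

```text
[ 60.23463225  64.65085684 113.39072243 112.2968129 ]
time: 8.15
tool_pos: [572.8, -222.9, 116.2]
tcp_rot: [3.141, -0.447, 1.836]
contact_force: [3.2, -4.8, -2.2]
grip_width: 91.5
finger_force: 2.8
time: 8.4
tool_pos: [571.9, -220.3, 115.8]
tcp_rot: [-3.141, -0.448, 1.836]
contact_force: [2.0, -4.4, -4.0]
grip_width: 91.8
finger_force: 2.4
```

```bash
python3 -m creep '-.0003 .001 0 0 0 0 100;0 0 0 0 0 0 100'
python3 -m creep '-.0003 .001 0 0 0 0 100;0 0 0 0 0 0 100'
python3 -m creep '-.0003 .001 0 0 0 0 100;0 0 0 0 0 0 100;0 0 0 0 0 0 100'
python3 -c "
from h import *
from plant import readout
o=readout.get_obs(); R=Ro.from_euler('xyz',o['tcp_rot']).as_matrix()
c=np.array([524.6,-76.4,0]);e=np.array([.263,-.965,0])
for s in(-1,1):
    C=o['tool_pos']+R@[9.5,s*56,66]; print('C',(C-c)@e,C[2])"
```

```text
time: 8.57
tool_pos: [571.4, -219.1, 115.9]
tcp_rot: [-3.14, -0.449, 1.836]
contact_force: [2.6, -4.5, -4.4]
grip_width: 92.1
finger_force: 2.5
time: 8.73
tool_pos: [571.0, -217.8, 115.9]
tcp_rot: [-3.14, -0.45, 1.836]
contact_force: [2.5, -4.6, -4.1]
grip_width: 91.9
finger_force: 2.4
time: 8.98
tool_pos: [570.9, -217.2, 116.0]
tcp_rot: [-3.14, -0.449, 1.836]
contact_force: [1.3, -6.5, -5.1]
grip_width: 91.9
finger_force: 3.2
C 110.8288817652755 60.73803977306478
C 110.84301353695355 60.61992784429861
```

```bash
python3 -m creep '-.0003 .001 0 0 0 0 100;0 0 0 0 0 0 100'
python3 -m creep '-.0003 .001 0 0 0 0 100;0 0 0 0 0 0 100;0 0 0 0 0 0 100'
```

```text
time: 9.15
tool_pos: [570.7, -216.7, 116.0]
tcp_rot: [-3.141, -0.448, 1.836]
contact_force: [2.0, -7.8, -4.7]
grip_width: 91.8
finger_force: 4.1
time: 9.4
tool_pos: [570.5, -216.3, 116.0]
tcp_rot: [-3.141, -0.446, 1.836]
contact_force: [2.6, -9.9, -5.3]
grip_width: 91.7
finger_force: 5.0
```

The force now rises linearly while the tip barely moves, so the pack is seated. I retreat along +e, then go up and clear.

```bash
python3 -m creep '.0008 -.0029 0 0 0 0 100;.0013 -.0048 0 0 0 0 100;.0013 -.0048 0 0 0 0 100;.0005 -.0019 0 0 0 0 100;0 0 .01 0 0 0 100;.001 -.0039 .02 0 0 0 100;.001 -.0039 .03 0 0 0 100;.001 -.0039 .035 0 0 0 100'
python3 -m creep '0 0 .04 0 0 0 100;.01 -.03 .025 0 0 0 100;.01 -.03 .02 0 0 0 100;.01 -.03 .02 0 0 0 100;0 -.03 .02 0 0 0 100;0 -.03 .02 0 0 0 100;0 -.03 0 0 0 0 100;0 0 0 0 0 0 100'
python3 -c "
from h import *
import cv2
a=viewer.capture('top')[145:270,230:380,::-1]; b=viewer.capture('side')[150:270,210:350,::-1]
r=lambda i:cv2.resize(i,(400,int(400*i.shape[0]/i.shape[1])),interpolation=cv2.INTER_CUBIC)
a,b=r(a),r(b); b=cv2.copyMakeBorder(b,0,max(0,len(a)-len(b)),0,0,0)[:len(a)] if len(a)>=len(b) else b[:len(a)]
cv2.imwrite('pics/f.png',np.hstack([a,b]))"
```

```text
time: 10.07
tool_pos: [576.3, -239.7, 211.6]
tcp_rot: [-3.137, -0.455, 1.836]
contact_force: [0.2, 0.0, 0.3]
grip_width: 91.5
finger_force: 0.0
time: 10.73
tool_pos: [604.1, -409.3, 343.0]
tcp_rot: [-3.136, -0.459, 1.829]
contact_force: [1.2, -1.8, -3.1]
grip_width: 91.5
finger_force: 0.0
```

View pics/f.png

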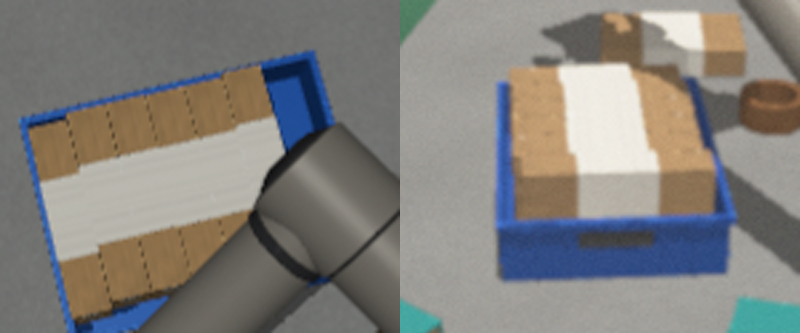

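The top half shows all six packs closed up, with the last seam at (227,85) as tight as the others and the tote's end bay clear. The side half shows a level row and the tote in place. I'm handing in.

```bash
python3 -c "
from plant import order; print(order.close_job())"
```

```text
the job is handed in; nothing more can be done
None
```

The slumped pack now stands upright and, in the last pictures, looks flat and snug against row5, with the end bay clear; the tote, and what those pictures show of the bench, look unmoved, and the job was handed in at about 11 s.

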